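# Sort the sockets into their dishes by size

## Task

Put the four steel sockets away in the black tray: stand each one upright, black hexagon upwards, flat on the floor of the round dish that matches it in size, the smallest socket in the smallest dish and so on up to the largest in the largest. Leave the flat locknut and the bell where they are.

Things in the scene. Friction and masses are not known exactly. Their poses are not given: they have to be found in the camera images.
- socket_a: the smallest of four steel sockets: an upright plain steel cylinder 22 mm across and 50 mm tall with a black hexagon on its top face (in truth a solid cylinder, the hexagon is only drawn); loose. Origin: centre of its underside, z up along its axis.
- socket_b: the second smallest of four steel sockets: an upright plain steel cylinder 32 mm across and 52 mm tall with a black hexagon on its top face (in truth a solid cylinder, the hexagon is only drawn); loose. Origin: centre of its underside, z up along its axis.
- socket_c: the second largest of four steel sockets: an upright plain steel cylinder 42 mm across and 56 mm tall with a black hexagon on its top face (in truth a solid cylinder, the hexagon is only drawn); loose. Origin: centre of its underside, z up along its axis.
- socket_d: the largest of four steel sockets: an upright plain steel cylinder 52 mm across and 60 mm tall with a black hexagon on its top face (in truth a solid cylinder, the hexagon is only drawn); loose. Origin: centre of its underside, z up along its axis.
- dish_a: the smallest of four round shallow aluminium dishes, fixed to the tray: 50 mm outside and 44 mm inside diameter, 10 mm high, floor 3 mm thick. Origin: centre of its underside, which stands on the tray's black liner 5 mm above the shelf.
- dish_b: the second smallest of four round shallow aluminium dishes, fixed to the tray: 60 mm outside and 54 mm inside diameter, 10 mm high, floor 3 mm thick. Origin: centre of its underside, which stands on the tray's black liner 5 mm above the shelf.
- dish_c: the second largest of four round shallow aluminium dishes, fixed to the tray: 70 mm outside and 64 mm inside diameter, 10 mm high, floor 3 mm thick. Origin: centre of its underside, which stands on the tray's black liner 5 mm above the shelf.
- dish_d: the largest of four round shallow aluminium dishes, fixed to the tray: 80 mm outside and 74 mm inside diameter, 10 mm high, floor 3 mm thick. Origin: centre of its underside, which stands on the tray's black liner 5 mm above the shelf.
- locknut: flat hexagonal steel headset locknut, 40 mm across flats, 10 mm thick, lying on the tray, loose; not a socket, to be left alone. Origin: centre of its underside.
- bell: domed steel bicycle bell, 54 mm across and 33 mm high with a small brass nut on top, standing on the tray, loose; not a socket, to be left alone. Origin: centre of its underside.
Mind the look-alikes: they are no part of the job. Leave any green or pink look-alike of the socket_a alone.

How it is judged:
At the end, for the whole second after the job is handed in: Each socket stands upright (within 0.1 rad) on the floor of the dish of its own size rank, its axis within 12.5 mm of the dish's centre (anywhere inside the rim), at rest and released; locknut and bell have not been shifted by more than 15 mm (horizontal distance between socket_a and dish_a below 0.0125 m and z of socket_a in the frame of dish_a between 0 and 0.006 m and angle between each of socket_a, socket_b, socket_c, socket_d's own z axis and vertical below 0.1 rad and linear speed of each of socket_a, socket_b, socket_c, socket_d below 0.02 m/s and contact force between each of socket_a, socket_b, socket_c, socket_d and the fingers below 0.05 N and horizontal distance between socket_b and dish_b below 0.0125 m and z of socket_b in the frame of dish_b between 0 and 0.006 m and horizontal distance between socket_c and dish_c below 0.0125 m and z of socket_c in the frame of dish_c between 0 and 0.006 m and horizontal distance between socket_d and dish_d below 0.0125 m and z of socket_d in the frame of dish_d between 0 and 0.006 m); the robot touches nothing.
It fails at once if the locknut is shifted by more than 15 mm (distance of locknut from where it was at the start of the episode above 0.015 m).
It fails at once if the bell is shifted by more than 15 mm (distance of bell from where it was at the start of the episode above 0.015 m).
It also fails if it takes over 88 s, if anything falls off the work surface, if the arm or the gripper's body presses on something with over 40 N, if the wrist force passes 120 N, or if a joint passes its speed limit or range.

## Robot

A 6-joint arm with a two-finger parallel gripper is mounted at the origin on the work surface. World frame = base frame: x ahead of the robot, y to its left, z up, the work surface at z = 0. Lengths are in m, angles in rad, forces in N, time in s.
With the tool pointing down it reaches from about 0.275 to 0.825 m from the base axis. Payload 4.9 kg.
Tool frame: the origin (TCP) lies midway between the tips of the shut fingers; the grasp point (between the pads) lies 19 mm behind it (grip_point_offset is the distance from the TCP to the grasp point, in m); z points along the fingers, y is the line along which they close (so a half turn about z gives the same grasp; the last joint's range is limited). The gripper opens to 85 mm and grips with 20 to 120 N. Pads are 22 mm wide; open, the fingers measure 114 mm over their backs; the gripper's body (76 mm by 85 mm) begins 54 mm behind the grasp point. The pads swing forward as they close: fully open they stand 13 mm farther back than shut.
Start: joints at [1.03, 0.326, -0.193, 1.052, 0, 1.437], TCP at [0.218, 0.505, 0.231] pointing down, gripper open.
Joint ranges: [-2.65, 2.65], [-0.97, 1.79], [-1.3, 1.35], [-1.93, 2.1], [-1.47, 1.37], [-3.14, 3.14]. Speed limits (rad/s): [2.57, 2.57, 3.14, 3.14, 3.14, 3.14].

## Interface

Orientations are given as a rotation vector (axis times angle).
In Python, from cell import * gives the robot as it stands. Calls block until the motion is done:
- movep(position, orientation): joint-space move of the TCP to a pose.
- move_l(position, velocity=0.15, rot=None, until_force=None): straight line of the TCP; rot=None keeps the orientation; velocity is the mean speed in m/s. With until_force (N) it stops when the force on the tool has changed by that much, and returns True; else False.
- set_joints(angles): joint-space move.
- let_go() and grab(newtons=None): open the fingers fully, or close them until they stop; newtons is the grip in N (None keeps the last).
- sleep(seconds).
- ik(position, orientation): joint angles nearest the present ones, or None.
- get_state(): the state.
- grab_frame(name): name is "scene" or "top" or "wrist"; returns a dict with "img" (400x640x3 uint8, red, green, blue), "fx", "fy", "cx", "cy" (pixels), "cam_to_world" (4x4, takes a point from camera to world coordinates); the wrist camera has in their place "T_tool_cam" (4x4, takes a point from camera to tool coordinates, whose origin is the TCP and whose axes are the flange's). Camera axes: x right, y down, z forward; pixel columns grow to the right and rows downward; lengths in m; the calibration is good to about 2 mm. A picture is of the moment at which its call begins: read the wrist's pose just before it. There is no depth.
A pose or a line that the arm cannot do raises MotionError and nothing moves.
- sign_off(): hands the job in; it is judged then, once.
Trained networks look in the newest picture that a camera, given by its name, has taken for a name from the list of things; names that differ only in an ending like _2 or _b are one class to them, and where a whole thing is asked for, a point or a joint stands for the part that bears it (a point fixed in the world has none). Each returns a list of dicts, best first, with "score" (0 to 1); they miss things now and then, are a little off and sometimes report something else, mostly with a low value. They report only what shows in the picture. A call takes as long as a camera call. They do not tell look-alikes from the thing itself.
- spot_in(camera, name): "centre" ([column, row] in pixels, amid what is visible of it).
- silhouettes(camera, name): "mask" (400x640 bool, what is visible of it) and "centre" ([column, row] in pixels, amid what is visible of it).
- tip_of(camera, name): "centre" ([column, row] in pixels: a listed point, or the origin of a listed thing).
The state is a dict: "clock": time; "q": joint angles; "joint_velocities": joint speeds; "tau": joint torques, N m; "position": TCP position; "eef_rot": TCP orientation; "contact_force": force on the tool from outside, world axes, zero at the start; "wrist_torque": the same for the moment, N m; "finger_gap": opening from 0.0 (shut) to 1.0 (fully open); "grasp_force": force on a finger pad.
Only numpy, scipy, OpenCV 4.12 (cv2) and the standard library are available. Lean on these libraries where they do the work, as an engineer would, in place of code of your own. Each camera call takes 0.05 s, during which the arm holds its last target. There are 200 camera calls.

## Working session

There is one attempt and no reset: what is moved stays moved. The work goes in short steps, each a Python script; the robot and the scene stay as the last script left them, time stands still between calls to the robot, and variables do not carry over. Pictures are saved under pics/ and viewed, at most 14 in all, crops included, and the job is handed in when it is done.

```bash
mkdir -p pics; ls; python3 - <<'E'
from cell import *
import cv2
for c in ("top","scene"):
    f=grab_frame(c); cv2.imwrite(f"pics/{c}0.png",cv2.cvtColor(f["img"],cv2.COLOR_RGB2BGR))
    print(c,f["fx"],f["cx"],f["cy"],f["cam_to_world"].round(3).tolist() if hasattr(f["cam_to_world"],'round') else f["cam_to_world"])
    for n in ("socket_a","dish_a","locknut","bell"):
        print(n,[(round(d["score"],2),[round(x) for x in d["centre"]]) for d in silhouettes(c,n)])
print(get_state())
E
```

```text
pics
top 386.7956646937205 323.9483002347021 196.12982729103288 [[-0.013, -0.985, 0.175, 0.446], [-1.0, 0.009, -0.026, 0.011], [0.024, -0.175, -0.984, 1.045], [0.0, 0.0, 0.0, 1.0]]
socket_a [(0.95, [254, 212]), (0.65, [417, 135]), (0.61, [325, 258]), (0.58, [441, 258]), (0.58, [356, 137]), (0.55, [365, 120])]
dish_a [(0.83, [202, 201]), (0.8, [260, 273]), (0.65, [316, 212]), (0.61, [199, 269])]
locknut [(0.46, [374, 262])]
bell [(0.69, [435, 212]), (0.69, [316, 214])]
scene 457.36191790925494 316.73908245712823 193.9129778520052 [[0.624, 0.549, -0.556, 1.185], [0.781, -0.451, 0.432, -0.432], [-0.013, -0.704, -0.71, 0.756], [0.0, 0.0, 0.0, 1.0]]
socket_a [(0.85, [265, 159]), (0.81, [359, 154]), (0.71, [253, 234]), (0.7, [280, 308]), (0.7, [321, 274]), (0.65, [250, 330]), (0.61, [149, 217]), (0.56, [331, 296])]
dish_a [(0.9, [403, 144]), (0.82, [304, 193]), (0.8, [311, 134]), (0.63, [364, 115]), (0.44, [182, 261])]
locknut [(0.7, [215, 188])]
bell [(0.59, [178, 264])]
{'clock': 0.5, 'q': array([ 1.02978305e+00,  3.26208037e-01, -1.92680953e-01,  1.05196433e+00,
       -2.89850223e-05,  1.43659480e+00]), 'joint_velocities': array([ 9.74025315e-05,  1.09914360e-03,  4.77063784e-05, -3.34263550e-05,
        4.04127196e-04,  2.13718536e-04]), 'tau': array([-1.00873542e-03, -4.42963886e+01,  2.62537944e+01,  2.75633538e-03,
       -1.58223525e-04, -1.60955537e-06]), 'position': array([0.21761654, 0.50510075, 0.23124567]), 'eef_rot': array([ 6.34619345e-01,  3.07681807e+00, -9.95445391e-05]), 'contact_force': array([-0.06090071, -0.17770401,  0.14823764]), 'wrist_torque': array([-0.01207589, -0.01956728, -0.00803465]), 'grasp_force': 0.0, 'finger_gap': 0.9994799293280157}
```

View pics/top0.png

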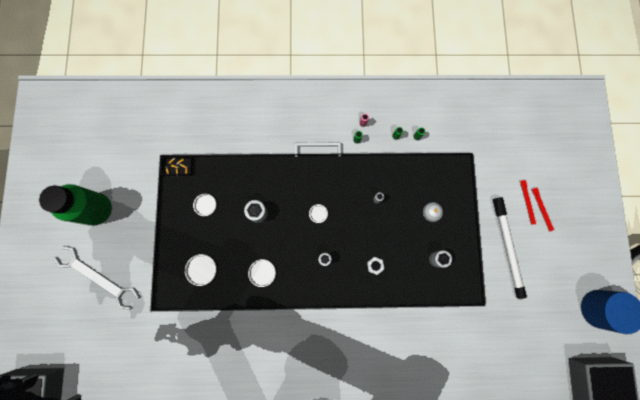

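View pics/scene0.png

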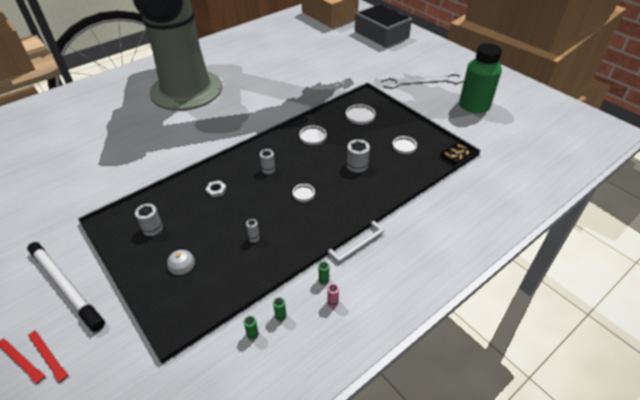

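Top view: the sockets are d (254,211), c (443,259), b (325,259) and a (380,197). The dishes are d (200,270), c (262,272), b (204,205) and a (318,213). The locknut is at (376,266) and the bell at (433,211). The green and pink look-alikes (358–420, 120–137) stand off the tray and aren't steel, so I leave them alone.

```bash
cat > h.py <<'E'
from cell import *
import numpy as np, cv2
from scipy.spatial.transform import Rotation as Rot
H=dict(a=.050,b=.052,c=.056,d=.060); D=dict(a=.022,b=.032,c=.042,d=.052)
def ray(f,uv,z,T=None):
    T=np.array(f["cam_to_world"] if T is None else T)
    d=T[:3,:3]@[(uv[0]-f["cx"])/f["fx"],(uv[1]-f["cy"])/f["fy"],1]
    return T[:3,3]+d*(z-T[2,3])/d[2]
def dets(cam,names):
    return [x for n in names for x in silhouettes(cam,n)]
def near(ds,uv): return min(ds,key=lambda d:np.hypot(*(np.array(d["centre"])-uv)))
def down(phi): return [np.pi*np.cos(phi),np.pi*np.sin(phi),0]
def save(n,img): cv2.imwrite(f"pics/{n}.png",cv2.cvtColor(img,cv2.COLOR_RGB2BGR))
E
python3 - <<'E'
from h import *
ft=grab_frame("top"); fs=grab_frame("scene")
S=dict(a=((380,197),(253,231)),b=((325,259),(267,161)),c=((443,259),(149,219)),d=((254,211),(358,155)))
Q=dict(a=((318,213),(303,193)),b=((204,205),(404,144)),c=((262,272),(313,134)),d=((200,270),(360,114)))
for nm,L in (("socket_a",S),("dish_a",Q)):
    dt=dets("top",[nm]);ds=dets("scene",[nm])
    for k,(u,v) in L.items():
        z=.005+(H[k]/2 if L is S else .006)
        for cam,f,dd,p in (("top",ft,dt,u),("scene",fs,ds,v)):
            x=near(dd,p); ok=np.hypot(*(np.array(x["centre"])-p))<12
            print(nm[:-1]+k,cam,ok,ray(f,x["centre"] if ok else p,z).round(3), int(x["mask"].sum()))
im=np.hstack([cv2.resize(ft["img"][p[1]-25:p[1]+25,p[0]-25:p[0]+25],(200,200)) for p in (S["a"][0],S["b"][0],S["c"][0],S["d"][0])])
im2=np.hstack([cv2.resize(fs["img"][p[1]-30:p[1]+30,p[0]-30:p[0]+30],(200,200)) for p in (S["a"][1],S["b"][1],S["c"][1],S["d"][1])])
save("crop",np.vstack([im,im2]))
E
```

```text
socket_a top False [ 0.623 -0.166  0.03 ] 94
socket_a scene True [ 0.622 -0.167  0.03 ] 218
socket_b top True [ 0.461 -0.014  0.031] 127
socket_b scene True [ 0.451 -0.014  0.031] 279
socket_c top True [ 0.459 -0.318  0.033] 314
socket_c scene True [ 0.452 -0.313  0.033] 608
socket_d top True [0.576 0.172 0.035] 371
socket_d scene True [0.59  0.159 0.035] 655
dish_a top True [0.59  0.002 0.011] 272
dish_a scene True [ 0.583 -0.009  0.011] 304
dish_b top True [0.611 0.312 0.011] 418
dish_b scene True [0.604 0.3   0.011] 312
dish_c top True [0.43  0.148 0.011] 549
dish_c scene True [0.422 0.155 0.011] 440
dish_d top True [0.443 0.309 0.011] 773
dish_d scene True [0.451 0.31  0.011] 491
```

View pics/crop.png

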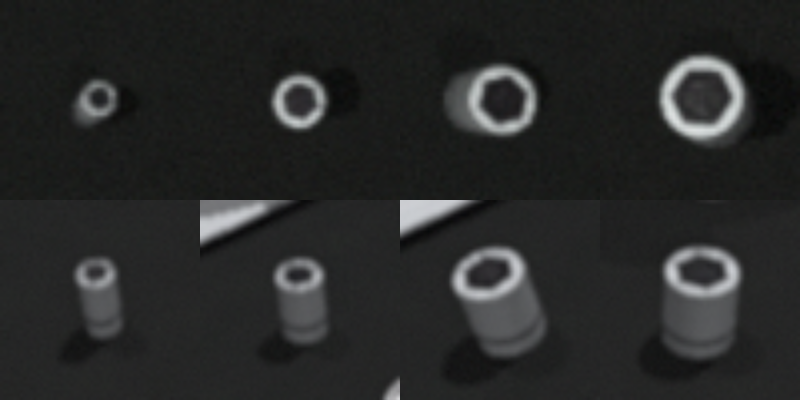

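All four are steel with black hexagons, and their sizes rank as named. The network masks disagree by about 10 mm, so I'll measure the bright rings and dishes directly, going over socket_d for a close wrist look.

```bash
cat >> h.py <<'E'
def blob(img,uv,r,thr):
    """centre (ellipse of outer hull) of bright blob near uv"""
    g=cv2.cvtColor(img,cv2.COLOR_RGB2GRAY); m=(g>thr).astype(np.uint8)
    cs,_=cv2.findContours(m,cv2.RETR_EXTERNAL,cv2.CHAIN_APPROX_NONE)
    best=None
    for c in cs:
        if len(c)<8: continue
        (x,y),(w,h),a=cv2.fitEllipse(cv2.convexHull(c)) if len(cv2.convexHull(c))>=5 else ((0,0),(0,0),0)
        if np.hypot(x-uv[0],y-uv[1])<r and (best is None or w*h>best[1]*best[2]): best=((x,y),w,h)
    return best
def wristframe():
    s=get_state(); f=grab_frame("wrist"); T=np.eye(4)
    T[:3,:3]=Rot.from_rotvec(s["eef_rot"]).as_matrix(); T[:3,3]=s["position"]
    return f,T@np.array(f["T_tool_cam"])
E
python3 - <<'E'
from h import *
ft=grab_frame("top"); fs=grab_frame("scene")
S=dict(a=((380,197),(252,223)),b=((325,259),(267,153)),c=((443,259),(149,212)),d=((255,210),(358,147)))
Q=dict(a=((318,213),(303,193)),b=((204,205),(404,144)),c=((262,272),(313,134)),d=((200,270),(360,114)))
for nm,L in (("socket_",S),("dish_",Q)):
    for k,uv in L.items():
        for f,p in zip((ft,fs),uv):
            z=.005+(H[k] if L is S else .010)
            b=blob(f["img"],p,8,115 if L is S else 100)
            if b: print(nm+k,ray(f,b[0],z).round(4),np.round(b[0],1),"px",round(b[1],1),round(b[2],1))
            else: print(nm+k,"none")
# joint-6 / reach check
for phi in (np.pi/2,1.367,np.pi*3/4,np.pi/4,0):
    out=[]
    for x,y in ((.623,-.166),(.456,-.014),(.455,-.315),(.583,.166),(.587,0),(.608,.306),(.426,.15),(.447,.31)):
        q=ik([x,y,.026],down(phi)); q2=ik([x,y,.2],down(phi)); out.append((None if q is None else round(q[5],2), q2 is not None))
    print(phi,out)
movep([.58,.168,.22],down(np.pi/2))
f,T=wristframe(); save("w0",f["img"]); print(T.round(3),f["fx"],get_state()["clock"])
E
```

```text
socket_a [ 0.6169 -0.1574  0.055 ] [378.4 197.6] px 5.6 7.5
socket_a [ 0.6083 -0.1499  0.055 ] [253.3 217.8] px 396.1 772.4
socket_b [ 0.4604 -0.0143  0.057 ] [324.4 259.1] px 12.3 12.7
socket_b none
socket_c [ 0.4575 -0.3142  0.061 ] [442.9 258.7] px 15.9 16.9
socket_c none
socket_d [0.5862 0.1634 0.065 ] [254.  209.9] px 20.0 20.6
socket_d none
dish_a none
dish_a none
dish_b none
dish_b none
dish_c none
dish_c none
dish_d none
dish_d none
1.5707963267948966 [(np.float64(-0.37), True), (np.float64(-0.19), True), (np.float64(-0.74), True), (np.float64(0.16), True), (np.float64(-0.13), True), (np.float64(0.36), True), (np.float64(0.17), True), (np.float64(0.47), True)]
1.367 [(np.float64(0.03), True), (np.float64(0.21), True), (np.float64(-0.33), True), (np.float64(0.56), True), (np.float64(0.28), True), (np.float64(0.77), True), (np.float64(0.58), True), (np.float64(0.88), True)]
2.356194490192345 [(np.float64(-1.95), True), (np.float64(-1.76), True), (np.float64(-2.31), True), (np.float64(-1.42), True), (np.float64(-1.7), True), (np.float64(-1.21), True), (np.float64(-1.4), True), (np.float64(-1.1), True)]
0.7853981633974483 [(np.float64(1.2), True), (np.float64(1.38), True), (np.float64(0.83), True), (np.float64(1.73), True), (np.float64(1.45), True), (np.float64(1.93), True), (np.float64(1.75), True), (np.float64(2.04), True)]
0 [(np.float64(2.77), True), (np.float64(2.95), True), (np.float64(2.4), True), (np.float64(-2.99), True), (np.float64(3.02), True), (np.float64(-2.78), True), (np.float64(-2.97), True), (np.float64(-2.67), True)]
[[-0.002  0.961  0.275  0.509]
 [ 1.     0.002  0.001  0.169]
 [ 0.     0.275 -0.961  0.362]
 [ 0.     0.     0.     1.   ]] 357.7572387125565 2.75
```

View pics/w0.png

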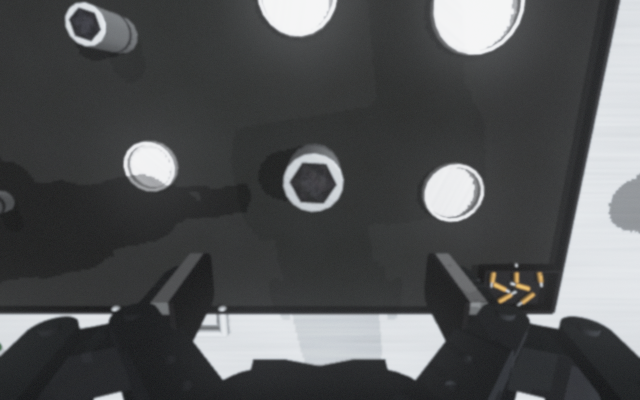

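Wrist view: socket_d is at (313,182), dish a at (151,166) and dish b at (453,192). Dishes c and d are cut off at the top edge, and socket_b is at (87,25). Next I measure these close up and grab d.

```bash
sed -i 's/RETR_EXTERNAL/RETR_LIST/; s/<r and (best/<r and max(w,h)<100 and (best/' h.py
python3 - <<'E'
from h import *
PHI=np.pi/2
import json
ft=grab_frame("top")
for k,p in dict(a=(318,213),b=(204,205),c=(262,272),d=(200,270)).items():
    b=blob(ft["img"],p,8,120); print("top dish",k,b and (ray(ft,b[0],.013).round(4),round(b[1]),round(b[2])))
f,T=wristframe()
def m(n,p,z,thr,r=12):
    b=blob(f["img"],p,r,thr)
    print(n,b and (ray(f,b[0],z,T).round(4),np.round(b[0],1),"mm",round(1000*b[1]/f["fx"]*(T[2,3]-z),1),round(1000*b[2]/f["fx"]*(T[2,3]-z),1)))
m("S d",(313,182),.065,140); m("S b",(87,25),.057,140)
m("dish a",(151,166),.013,140); m("dish b",(453,192),.013,140)
movep([.45,.23,.22],down(PHI)); f,T=wristframe()
save("w1",f["img"])
for n,x,y in (("dish c",.427,.15),("dish d",.447,.31)):
    c=np.linalg.inv(T)@[x,y,.013,1]; p=(f["cx"]+f["fx"]*c[0]/c[2],f["cy"]+f["fy"]*c[1]/c[2])
    m(n,p,.013,140,40)
E
```

```text
top dish a (array([0.5821, 0.0007, 0.013 ]), 17, 19)
top dish b None
top dish c (array([0.4281, 0.1493, 0.013 ]), 27, 28)
top dish d None
S d (array([0.5825, 0.1647, 0.065 ]), array([312.9, 181.7]), 'mm', np.float64(48.3), np.float64(49.7))
S b (array([ 0.4582, -0.0123,  0.057 ]), array([85.4, 23.7]), 'mm', np.float64(33.2), np.float64(39.3))
dish a (array([0.5789, 0.0023, 0.013 ]), array([149.6, 165.2]), 'mm', np.float64(46.9), np.float64(53.3))
dish b (array([0.6061, 0.3061, 0.013 ]), array([453.5, 192.4]), 'mm', np.float64(54.8), np.float64(60.4))
dish c (array([0.4243, 0.1503, 0.013 ]), array([235.5, 139.6]), 'mm', np.float64(69.3), np.float64(73.1))
dish d (array([0.4342, 0.3099, 0.013 ]), array([399. , 150.1]), 'mm', np.float64(77.6), np.float64(82.4))
```

View pics/w1.png

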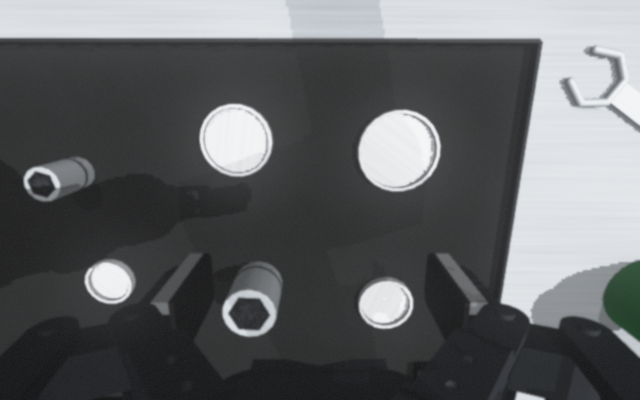

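Dish c is at (235,140) and dish d at (399,150). Their measured sizes of 70 and 80 mm match, and the cameras agree to a few mm. Now I place socket_d.

```bash
cat >> h.py <<'E'
PHI=np.pi/2
DISH=dict(a=(.580,.0015),b=(.606,.306),c=(.4255,.150),d=(.4355,.310))
def look(k,xy):
    """hover, refine the socket's top-face centre with the wrist camera"""
    movep([xy[0],xy[1],.2],down(PHI)); f,T=wristframe()
    c=np.linalg.inv(T)@[xy[0],xy[1],.005+H[k],1]; p=(f["cx"]+f["fx"]*c[0]/c[2],f["cy"]+f["fy"]*c[1]/c[2])
    b=blob(f["img"],p,30,140); r=ray(f,b[0],.005+H[k],T)[:2]
    print(k,"seen",r.round(4),"mm",round(1000*b[2]/f["fx"]*(T[2,3]-.005-H[k]),1)); return r
def do(k,xy,N=80):
    zg=.005+H[k]-.021-.019
    movep([xy[0],xy[1],.11],down(PHI)); move_l([xy[0],xy[1],zg],.12); grab(N)
    s=get_state(); print("gap",s["finger_gap"],"F",s["grasp_force"],"t",s["clock"])
    move_l([xy[0],xy[1],.13],.15); print("gap lifted",get_state()["finger_gap"])
    x,y=DISH[k]; movep([x,y,.13],down(PHI)); move_l([x,y,zg+.015],.15)
    hit=move_l([x,y,zg-.001],.02,until_force=4)
    print("hit",hit,"dz from pick",get_state()["position"][2]-zg)
    let_go(); move_l([x,y,.13],.2)
    f,T=wristframe(); save("placed_"+k,f["img"])
    b=blob(f["img"],(320,195),80,140); print("t",get_state()["clock"])
E
python3 -c "
from h import *
do('d',(.583,.164))"
```

```text
gap 0.5900758343807011 F 83.08784008026123 t 5.575
gap lifted 0.5913009751507475
hit True dz from pick 0.00413236682687812
t 9.75
```

View pics/placed_d.png

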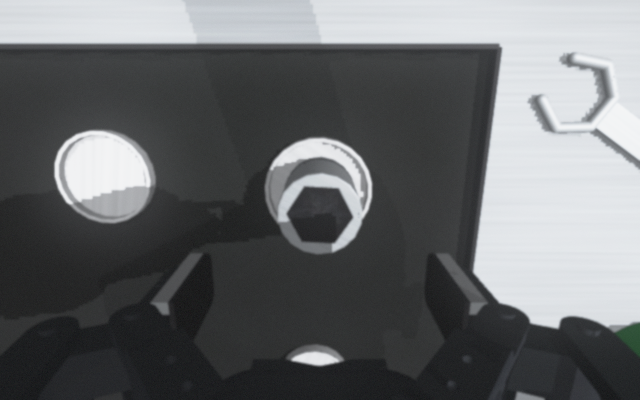

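Socket_d stands in dish_d, with its hexagon at (320,213), the dish rim at (318,190), and the gap opening where the parallax says it should. I'll do c, b and a next and verify everything at the end.

```bash
python3 -c "
from h import *
for k,xy in (('c',(.4575,-.314)),('b',(.459,-.013)),('a',(.617,-.158))):
    r=look(k,xy)
    if np.hypot(*(r-xy))>.012: print('STOP',k); f,T=wristframe(); save('stop',f['img']); break
    do(k,r,60 if k!='a' else 40)
"
```

```text
c seen [ 0.4539 -0.3138] mm 40.6
gap 0.4822980754101196 F 60.251948833465576 t 13.8667
gap lifted 0.48163724543673997
hit True dz from pick 0.003739397923603248
t 19.0417
b seen [ 0.457  -0.0133] mm 31.0
gap 0.36151979438170284 F 58.96797001361847 t 21.7583
gap lifted 0.36064931746391793
hit True dz from pick 0.0035699504788791435
t 26.7
a seen [ 0.6166 -0.1586] mm 21.4
gap 0.24352551064595993 F 39.04185712337494 t 30.4583
gap lifted 0.24776332631125755
hit True dz from pick 0.003288790985674195
t 34.8917
```

All four contacts came about 3 mm above the pick height, as expected for the dish floors. Now I verify the placings from above, with a wrist look and the top view.

```bash
python3 - <<'E'
from h import *
ims=[]
for k,(x,y) in DISH.items():
    movep([x,y,.22],down(PHI)); f,T=wristframe()
    c=np.linalg.inv(T)@[x,y,.008+H[k],1]; p=(f["cx"]+f["fx"]*c[0]/c[2],f["cy"]+f["fy"]*c[1]/c[2])
    g=f["img"].copy()
    for rad,z,col in ((D[k]/2,.008+H[k],(255,0,0)),({'a':.025,'b':.03,'c':.035,'d':.04}[k],.015,(0,255,0))):
        t=np.linspace(0,2*np.pi,60); P=np.c_[x+rad*np.cos(t),y+rad*np.sin(t),0*t+z,0*t+1]@np.linalg.inv(T).T
        cv2.polylines(g,[np.int32(np.c_[f["cx"]+f["fx"]*P[:,0]/P[:,2],f["cy"]+f["fy"]*P[:,1]/P[:,2]])],True,col,1)
    u,v=map(int,p); ims.append(cv2.resize(g[v-70:v+70,u-70:u+70],(300,300)))
save("check",np.vstack([np.hstack(ims[:2]),np.hstack(ims[2:])]))
movep([.218,.505,.231],down(1.367)); f=grab_frame("top")
save("top1",cv2.resize(f["img"][140:320,140:490],(800,411)))
print(get_state()["clock"],get_state()["finger_gap"])
E
```

```text
39.5083 1.0022192227335007
```

View pics/check.png

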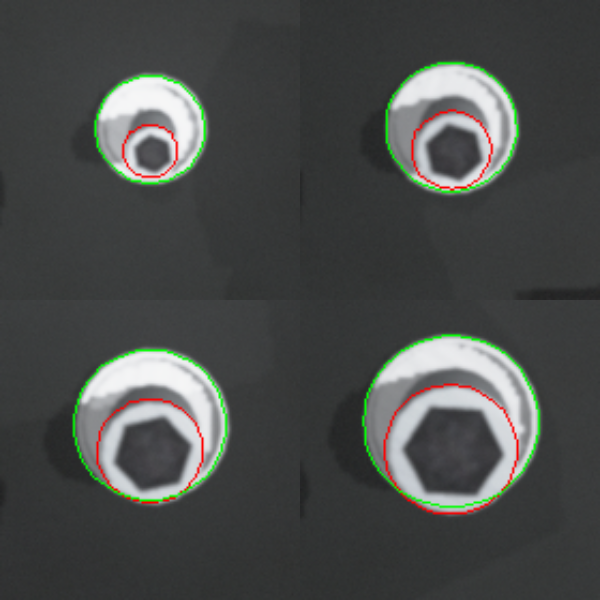

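View pics/top1.png

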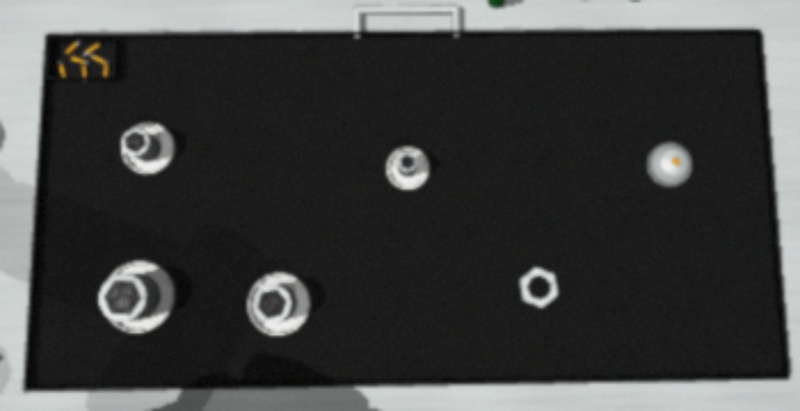

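The predicted outlines for centred, upright sockets and for the dish rims match the images to within about 2 mm. The locknut and bell are where they were at the start, so I'm handing in.

```bash
python3 -c "
from cell import *
sleep(0.3); print(sign_off())"
```

```text
the job is handed in; nothing more can be done
None
```

All four sockets stand upright, hexagon up, in their matching dishes, centred to within about 2 mm by the camera check; the locknut and bell were not touched, and the job was handed in at about 40 s of the 88 s allowed (no verdict came back).

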